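# Load and lock the sample chamber

### The job

Load the rack of vials into the open sample chamber, setting it down gently and upright, flat on the floor between the two guide rails and about midway along them. Then put the lid on so that it sits flush on the rim all round, and slide the chamber's lock fully home over the lid's edge until its tab springs back out; the lock only moves while its tab is kept squeezed in. Leave the jars, the bottle and the carton standing where they are.

Things in the scene. Friction and masses are not known exactly. Their poses are not given: they have to be found in the camera images.
- chamber: Fixed light-grey open-topped box, 146 (x) x 176 (y) x 88 mm high; well 130 x 160 mm, 80 mm deep. Origin: centre of its underside, on the bench; z up; yaw varies. On its -x side (towards the robot) the lock deck: 92 mm wide, 82 mm high, out to x = -198 mm; a steel strip along its +y edge and three stop posts along its -y edge reach 96 mm. The lock slide runs on it.
- seat (a point): Centre of the chamber's inner floor, 8 mm above the bench; axes as the chamber. Two steel guide rails run along y on the floor, 120 mm long, 8 mm wide, 12 mm high, inner faces at x = +-38 mm: the rack goes between them.
- mouth (a point): Centre of the chamber's mouth, in the plane of the rim, 88 mm above the bench; axes as the chamber.
- rack_centre (a point): Centre of the loose vial rack, 0.3 kg, 36 mm above its underside; axes with the rack. Off-white block 64 (x) x 130 (y) x 30 mm, two rows of capped vials up to 38 mm, and along the middle an upright carrying fin 12 mm thick (x), 100 mm long (y), up to 72 mm: grasp it about 20 mm above this point. A half turn makes no difference. Seated, this point is 36 mm above the seat.
- lid_centre (a point): Centre of the loose lid, 0.35 kg, lying right way up; 25 mm above its underside. Aluminium plate 150 (x) x 180 (y) x 6 mm, its top 13 mm below this point; under it a plug 120 x 150 x 6 mm with 5 mm play all round in the mouth; on top a black grip rail 14 mm thick (x), 90 mm long (y), up to 25 mm above this point. Half turn: no difference. Seated, 19 mm above the mouth point.
- lock_grip (a point): Where to squeeze the lock slide, 122 mm above the bench; moves with it; axes as the chamber. Upright steel fin, 44 mm long (x), outer face at y = +23 mm, top at 142 mm height; black lock tab, 40 mm long, outer face at y = -27 mm (-20 squeezed in), 104 to 138 mm high. Fingers close along y, tips above 100 mm. A flat tongue points to +x, passing 3 mm above the seated lid's plate.
- lock_slide (a joint): Lock slide in m along the chamber's +x: 0 drawn back (tongue clear of the lid), 0.050 fully home at its end stop (tongue 37 mm over the lid's edge). Starts at 0 to 0.003. Friction about 2.5 N. With the tab out its tooth is caught between the stop posts and the slide moves only some 4 mm; the tooth drops into its last gap from 0.046 on.
- lock_tab (a joint): Lock tab in m towards the fin (chamber's +y): 0 sprung out, 0.007 fully squeezed in. Spring of 4 N rising to 7 N; the tooth clears the stop posts beyond 0.004. It does not spring out if let go with the tooth on a post.
- jar_amber: Bystander: amber jar, 56 mm across, 85 mm high, standing beside the lock deck. Origin at the centre of its underside.
- jar_clear: Bystander: white jar with a grey cap, 52 mm across, 70 mm high, on the other side of the lock deck (the two change sides). Origin at the centre of its underside.
- bottle: Bystander: amber bottle, 72 mm across, 170 mm high, standing beyond the chamber. Origin at the centre of its underside.
- carton: Bystander: plain closed carton 100 (x) x 130 (y) x 60 mm, beyond the work on one side. Origin at the centre of its underside.
Things that resemble listed ones, but are neither listed nor needed, are in the scene too. Leave any blue look-alike of the part that bears rack_centre alone.

How it is judged (in metres and radians):
On the way, in this order (a step that is already met when the one before it is completed fails the run):
1. the rack stands flat on the chamber's floor between the guide rails, let go (x of rack_centre in the frame of chamber between -0.01 and 0.01 m and y of rack_centre in the frame of chamber between -0.02 and 0.02 m and z of rack_centre in the frame of chamber below 0.0475 m and angle between rack_centre's own z axis and vertical below 0.06 rad and contact force between the fingers and rack below 0.3 N), for 0.2 s.
2. the lid sits flush on the rim, let go (x of rack_centre in the frame of chamber between -0.01 and 0.01 m and y of rack_centre in the frame of chamber between -0.02 and 0.02 m and z of rack_centre in the frame of chamber below 0.0475 m and angle between rack_centre's own z axis and vertical below 0.06 rad and x of lid_centre in the frame of chamber between -0.008 and 0.008 m and y of lid_centre in the frame of chamber between -0.008 and 0.008 m and z of lid_centre in the frame of chamber between 0.104 and 0.1095 m and angle between lid_centre's own z axis and vertical below 0.03 rad and contact force between the fingers and lid below 0.3 N), for 0.2 s.
3. the lock slide is home over the lid and its tab has sprung out (x of rack_centre in the frame of chamber between -0.01 and 0.01 m and y of rack_centre in the frame of chamber between -0.02 and 0.02 m and z of rack_centre in the frame of chamber below 0.0475 m and angle between rack_centre's own z axis and vertical below 0.06 rad and x of lid_centre in the frame of chamber between -0.008 and 0.008 m and y of lid_centre in the frame of chamber between -0.008 and 0.008 m and z of lid_centre in the frame of chamber between 0.104 and 0.1095 m and angle between lid_centre's own z axis and vertical below 0.03 rad and value of joint lock_slide above 0.0455 m and value of joint lock_tab below 0.0025 m), for 0.2 s.
At the end, for the whole second after the job is handed in: Rack flat between the rails (within 10 mm across, 20 mm along, 3.5 mm in height of its seat, tilt under 0.06 rad); lid flush (within 8 mm in x and y, 2.5 mm in height, tilt under 0.03 rad); lock slide over 0.0455 with its tab out (under 0.0025); rack and lid at rest (all of step 3 and linear speed of each of lid, rack below 0.02 m/s); the robot touches nothing.
It fails at once if a jar is shifted by more than 25 mm or tipped (distance of any of jar_amber, jar_clear from where it was at the start of the episode above 0.025 m or angle between any of jar_amber, jar_clear's own z axis and vertical above 0.35 rad).
It fails at once if the bottle or the carton is shifted by more than 25 mm or tipped (distance of any of bottle, carton from where it was at the start of the episode above 0.025 m or angle between any of bottle, carton's own z axis and vertical above 0.35 rad).
It fails at once if the rack is tipped by more than 0.5 rad (angle between rack_centre's own z axis and vertical above 0.5 rad).
It fails at once if the rack is dropped into the chamber (falls there faster than 0.6 m/s) instead of being set down (horizontal distance between rack_centre and mouth below 0.06 m and z of rack_centre in the frame of chamber below 0.1 m and linear speed of rack above 0.6 m/s).
It also fails if it takes over 72 s, if anything falls off the work surface, if the arm or the gripper's body presses on something with over 40 N, if the wrist force passes 120 N, or if a joint passes its speed limit or range.

### The arm

A 6-joint arm with a two-finger parallel gripper is mounted at the origin on the work surface. World frame = base frame: x ahead of the robot, y to its left, z up, the work surface at z = 0. Lengths are in m, angles in degrees, forces in N, time in s.
With the tool pointing down it reaches from about 0.375 to 0.975 m from the base axis. Payload 3.8 kg.
Tool frame: the origin (TCP) lies midway between the tips of the shut fingers; the grasp point (between the pads) lies 19 mm behind it; z points along the fingers, y is the direction in which the jaws open and shut (so a half turn about z gives the same grasp; the last joint's range is limited). The gripper opens to 85 mm and grips with 20 to 120 N. Pads are 22 mm wide; open, the fingers measure 114 mm over their backs; the gripper's body (76 mm by 85 mm) begins 54 mm behind the grasp point. The pads swing forward as they close: fully open they stand 13 mm farther back than shut.
Start: joints at [-67.03, 15.12, 91.902, -0, 72.978, -2.114], TCP at [0.286, -0.611, 0.231] pointing down, gripper open.
Joint ranges: [-150.88, 150.88], [-54.13, 125.18], [17.81, 147.31], [-75.09, 255.09], [0, 152.58], [-146.25, 146.25]. Speed limits (degrees/s): [147.25, 147.25, 180, 180, 180, 180].

### API

Orientations are given as a 3x3 rotation matrix whose columns are the frame's x, y, z axes.
In Python, from station import bot gives the robot as it stands.
- The arm moves only by the tool apply_moves, never from a script. Its argument "series" is a list of rows, each a list of 3 entries, a list of its own where there are three numbers: the shift along the world's x, y, z in mm, then the turn about the world's z in rad, then the finger opening in mm, from 0 to 85.4. A call has 1 to 20 rows; each row is the pose to reach, as a shift and turn from the pose commanded when the call began; what a row does not reach only later rows make up. A row lasts 1/8 s, in which the tool goes at most 62.5 mm and 10.7 degrees, less where a joint would pass 70% of its speed; a pose out of reach is approached as far as the arm can. A call with a gripper value outside its range is refused whole. The fingers move at their own pace and stop on an object; "grip_force" is the grip in N (left out, the last holds). Time passes only in rows, so rows that repeat a pose let the fingers close. It gives the time, the measured TCP pose, the force and the opening at its end, in the units of the state.
- bot.observe(): the state, without advancing time (a new reading comes with each control period).
- bot.snapshot(name): name is "side" or "top"; returns (picture, depth): 420x560x3 uint8, blue, green, red; 420x560 float32, m along the optical axis (not along the pixel's ray), 0 where there is no reading.
- bot.calibration(name): a dict with "camera_matrix" (3x3 intrinsics, pixels), "pose" (4x4, takes a point from camera to world coordinates). Camera axes: x right, y down, z forward; pixel columns grow to the right and rows downward; lengths in m; the calibration is good to about 2 mm. A picture is of the moment at which its call begins. calibration takes no time and is no camera call.
- bot.close_job(): hands the job in, once; it reports no verdict.
The state is a dict: "time": time; "joints": joint angles; "qd": joint speeds; "tau": joint torques, N m; "tool_pos": TCP position; "eef_rot": TCP orientation; "ft_force": force on the tool from outside, world axes, zero at the start; "ft_torque": the same for the moment, N m; "grip_width": finger opening in m.
Only numpy, scipy, OpenCV 4.12 (cv2) and the standard library are available. Lean on these libraries where they do the work, as an engineer would, in place of code of your own. Each camera call takes 0.05 s, during which the arm holds its last target.

## Working session

There is one attempt and no reset: what is moved stays moved. The work goes in short steps, Python scripts to look and compute and a tool call to move; the robot and the scene stay as the last step left them, time stands still between calls to the robot, and variables do not carry over. Pictures are saved under pics/ and viewed, and the job is handed in when it is done.

Besides the shell and the picture viewer there is one more tool, called after "Emit:" as name(argument=value, ...) on one line, values as JSON. apply_moves: Moves the arm, as the interface text tells. Its arguments: {"type":"object","properties":{"series":{"type":"array","items":{"type":"array"}},"grip_force":{"type":"number"}},"required":["series"]}

```bash
ls; mkdir -p pics
python3 - <<'E'
from station import bot
import cv2,numpy as np
s=bot.observe();print(s)
for n in("top","side"):
    im,d=bot.snapshot(n);cv2.imwrite(f"pics/{n}0.png",im);np.save(f"{n}0.npy",d);c=bot.calibration(n);print(n,c)
E
```

```text
pics
{'time': 0.0, 'joints': array([-6.70286634e+01,  1.51690577e+01,  9.19824520e+01,  4.11674359e-04,
        7.29765471e+01, -2.11378575e+00]), 'qd': array([-0.0612511 , -0.01281545,  0.0084854 ,  0.06624091, -0.02960624,
       -0.091797  ]), 'tau': array([ 9.24665692e-04, -5.15108299e+01, -3.67315507e+01,  2.88726305e-04,
        1.28388868e-02,  1.63816651e-05]), 'tool_pos': array([ 0.28589357, -0.61065295,  0.22995191]), 'eef_rot': array([[ 9.05679852e-01,  4.23961386e-01, -8.65933043e-04],
       [ 4.23962261e-01, -9.05677512e-01,  2.06045508e-03],
       [ 8.92973055e-05, -2.23323558e-03, -9.99997502e-01]]), 'ft_force': array([-0.50853403, -0.41220606, -0.44336959]), 'ft_torque': array([-0.0398903 , -0.01394998, -0.04492933]), 'grip_width': 0.08541227289772263}
top {'camera_matrix': array([[395.42451693,   0.        , 283.04452273],
       [  0.        , 395.42451693, 214.12511101],
       [  0.        ,   0.        ,   1.        ]]), 'pose': array([[-1.94218001e-02, -9.97879419e-01,  6.21245349e-02,
         4.58576308e-01],
       [-9.99742070e-01,  2.01145511e-02,  1.05450446e-02,
        -6.65360781e-04],
       [-1.17722901e-02, -6.19037074e-02, -9.98012697e-01,
         1.12100142e+00],
       [ 0.00000000e+00,  0.00000000e+00,  0.00000000e+00,
         1.00000000e+00]])}
side {'camera_matrix': array([[471.35367783,   0.        , 281.7254635 ],
       [  0.        , 471.35367783, 210.83644063],
       [  0.        ,   0.        ,   1.        ]]), 'pose': array([[-0.78239008, -0.35018434,  0.51501134, -0.07902912],
       [-0.62239984,  0.46886869, -0.6267221 ,  0.72956606],
       [-0.02200443, -0.81088414, -0.58479289,  0.81058498],
       [ 0.        ,  0.        ,  0.        ,  1.        ]])}
```

View pics/top0.png

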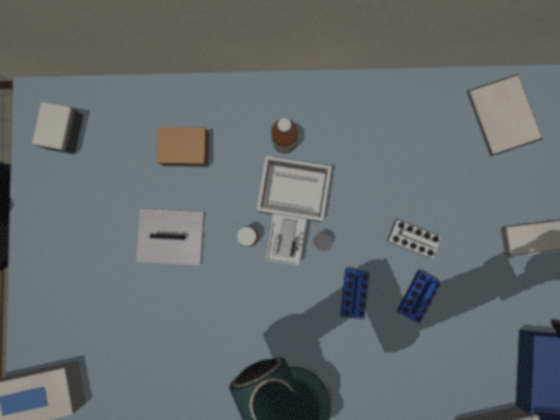

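View pics/side0.png

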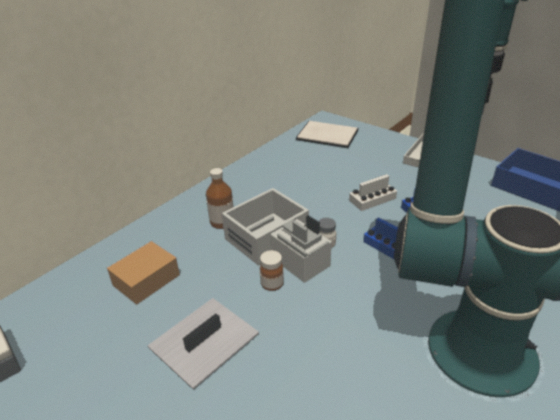

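The top view shows the chamber at about (296,188), lock deck (287,238), lid (170,237), the white rack (415,238), and blue look-alikes at (355,293) and (419,296). Jars are at (247,236) and (323,240). Next I measure them with depth.

```bash
cat > h.py <<'E'
import numpy as np,cv2
from station import bot
def cloud(n,d):
    c=bot.calibration(n);K=c["camera_matrix"];T=c["pose"]
    v,u=np.mgrid[0:d.shape[0],0:d.shape[1]]
    P=np.stack([(u-K[0,2])/K[0,0]*d,(v-K[1,2])/K[1,1]*d,d],-1)@T[:3,:3].T+T[:3,3]
    P[d<=0]=np.nan
    return P
def proj(n,p):
    c=bot.calibration(n);K=c["camera_matrix"];T=c["pose"]
    q=(np.atleast_2d(p)-T[:3,3])@T[:3,:3];q=q@K.T
    return q[:,:2]/q[:,2:]
def rect(P):
    (c,s,a)=cv2.minAreaRect((P[:,:2]*1000).astype(np.float32));return np.round(c,1),np.round(s,1),round(a,1)
def comps(P,mask,amin=15):
    n,l,st,_=cv2.connectedComponentsWithStats(mask.astype(np.uint8),connectivity=8)
    for i in range(1,n):
        if st[i,4]>=amin: yield st[i],P[l==i]
E
python3 - <<'E'
from h import *
d=np.load("top0.npy");P=cloud("top",d);im=cv2.imread("pics/top0.png")
print("bench z",np.nanmedian(P[300:330,100:200,2]))
def show(name,lo,hi,r):
    x0,y0,x1,y1=r;m=np.zeros(d.shape,bool);m[y0:y1,x0:x1]=True
    m&=(P[...,2]>lo)&(P[...,2]<hi)
    for st,Q in comps(P,m): print(name,st.tolist(),rect(Q),"z",np.round(np.percentile(Q[:,2]*1000,[5,50,95]),1))
show("rim",.08,.095,(250,150,335,225))
show("deckhi",.088,.15,(262,215,310,270))
show("deck",.076,.088,(262,215,310,270))
show("rackall",.015,.09,(380,210,450,265))
show("rackfin",.055,.09,(380,210,450,265))
show("lidplate",.004,.02,(130,200,210,270))
show("lidrail",.03,.08,(130,200,210,270))
show("jarL",.04,.12,(230,220,262,255))
show("jarR",.04,.12,(312,225,337,255))
show("bottle",.1,.2,(260,110,310,155))
show("carton",.04,.08,(150,120,212,170))
vis=[cv2.resize(im[y0:y0+130,x0:x0+130],(390,390),interpolation=cv2.INTER_CUBIC) for x0,y0 in((225,145),(355,185))]
cv2.imwrite("pics/crop.png",np.hstack(vis))
s=cv2.imread("pics/side0.png")[170:300,200:400];cv2.imwrite("pics/crops.png",cv2.resize(s,None,fx=4,fy=4,interpolation=cv2.INTER_CUBIC))
E
```

```text
bench z -0.00020705182915703446
rim [257, 156, 75, 69, 977] (array([576.5, -17.7]), array([176.1, 176. ]), 79.8) z [81.3 87.4 91.4]
deckhi [293, 215, 17, 4, 31] (array([517.2, -36.8]), array([41.7,  7.3]), 80.9) z [88.3 89.2 90.9]
deckhi [273, 220, 26, 39, 672] (array([ 4.589e+02, -1.000e-01]), array([63.1, 93.9]), 79.5) z [ 99.4 102.6 142. ]
deckhi [266, 223, 8, 38, 90] (array([452.2,  46.6]), array([ 5.9, 97.5]), 79.9) z [91.3 94.2 97.5]
deck [268, 215, 39, 51, 856] (array([461. ,   3.3]), array([ 91.5, 132.5]), 79.6) z [78.8 82.2 85.9]
rackall [388, 220, 54, 39, 1155] (array([ 450.8, -349.6]), array([130.7,  64.3]), 67.0) z [27.  35.8 73.6]
rackfin [400, 230, 39, 19, 206] (array([ 450.9, -349.4]), array([101.1,  12.3]), 66.6) z [61.6 72.4 75.3]
lidplate [137, 209, 68, 57, 3255] (array([470.8, 331.9]), array([187.7, 155.6]), 85.6) z [ 8.4 11.8 15.4]
lidrail [150, 234, 35, 6, 176] (array([470.9, 329.3]), array([88.9, 13.7]), 88.9) z [44.4 49.4 52.4]
jarL [238, 227, 21, 20, 345] (array([466.4, 104.4]), array([50. , 51.5]), 89.3) z [51.5 84.4 87.9]
jarR [314, 233, 19, 19, 273] (array([447.7, -94.9]), array([46.2, 49. ]), 87.9) z [42.  70.  73.5]
bottle [271, 119, 28, 27, 581] (array([736.3,   1.7]), array([68.6, 68.6]), 40.6) z [105.1 123.  171.3]
carton [157, 127, 50, 38, 1822] (array([720.2, 285. ]), array([130.8, 101.6]), 87.9) z [54.8 59.7 63.2]
```

View pics/crop.png

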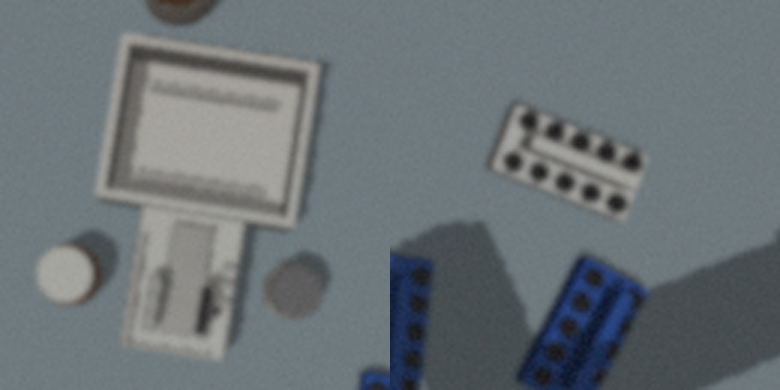

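View pics/crops.png

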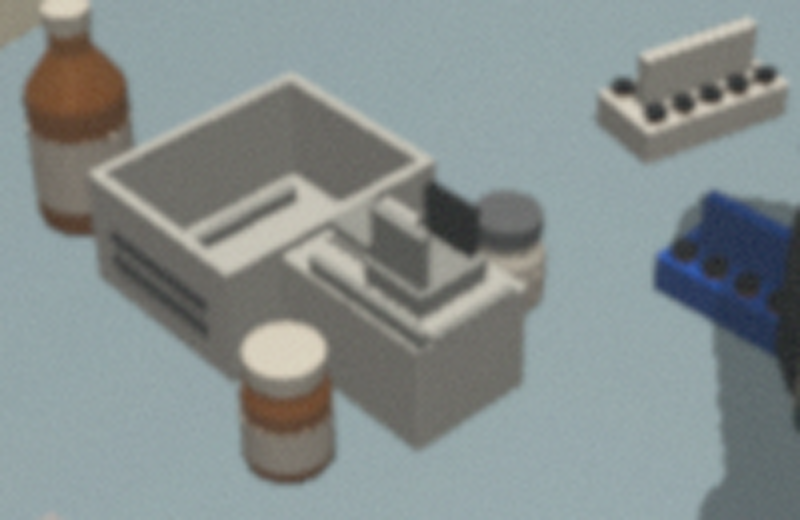

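The crops confirm it. The white rack's fin runs (525,140)→(640,185) in the crop. The grey lock fin is on +y and the black tab on −y. Now I fit precise poses.

```bash
cat > fit.py <<'E'
from h import *
from scipy.optimize import minimize
def rayplane(n,z,shape=(420,560)):
    c=bot.calibration(n);K=c["camera_matrix"];T=c["pose"]
    v,u=np.mgrid[0:shape[0],0:shape[1]]
    r=np.stack([(u-K[0,2])/K[0,0],(v-K[1,2])/K[1,1],np.ones(u.shape)],-1)@T[:3,:3].T
    return (T[:3,3]+r*((z-T[2,3])/r[...,2])[...,None])[...,:2]
def fitrect(n,P,z,lo,hi,size,x0,roi,s=.0015,inner=None,off=(0,0)):
    X=rayplane(n,z);a,b,c,d=roi;X=X[b:d,a:c].reshape(-1,2)
    zz=P[b:d,a:c,2].reshape(-1);m=((zz>lo)&(zz<hi)).astype(float)
    sg=lambda t:1/(1+np.exp(-np.clip(t/s,-50,50)))
    def box(q,w,h): return sg(w/2-abs(q[:,0]))*sg(h/2-abs(q[:,1]))
    def f(p):
        t=p[2];R=np.array([[np.cos(t),-np.sin(t)],[np.sin(t),np.cos(t)]])
        q=(X-np.array(p[:2]))@R
        M=box(q,*size)
        if inner: M=M-box(q,*inner)
        k=q[:,0]>-size[0]/2-.002 if inner else slice(None)
        return ((M-m)**2)[k].mean()*1e3 if not inner else (((M-m)**2)*k).sum()
    best=min((minimize(f,[x0[0]+dx,x0[1]+dy,x0[2]],method="Nelder-Mead",options=dict(initial_simplex=np.array([[x0[0]+dx,x0[1]+dy,x0[2]],[x0[0]+.006,x0[1],x0[2]],[x0[0],x0[1]+.006,x0[2]],[x0[0],x0[1],x0[2]+.05]]),xatol=1e-5,fatol=1e-6,maxiter=2000)) for dx,dy in((0,0),(.003,-.003))),key=lambda r:r.fun)
    p=best.x;return np.round([p[0]*1e3,p[1]*1e3,np.degrees(p[2])],2),round(best.fun,3)
E
python3 - <<'E'
from fit import *
P=cloud("top",np.load("top0.npy"));r=np.radians
print("chamber",fitrect("top",P,.088,.078,.097,(.146,.176),(.582,-.019,r(-10)),(250,145,340,226),inner=(.130,.160)))
print("rackfin",fitrect("top",P,.072,.052,.09,(.012,.1),(.451,-.35,r(-23)),(380,210,450,265)))
print("rack",fitrect("top",P,.033,.013,.09,(.064,.13),(.451,-.35,r(-23)),(380,210,450,265)))
print("lid",fitrect("top",P,.012,.005,.09,(.15,.18),(.471,.33,r(-2)),(125,195,215,275)))
print("lidrail",fitrect("top",P,.05,.03,.09,(.014,.09),(.471,.33,r(-2)),(135,210,205,265)))
# lock slide
c=fitrect("top",P,.088,.078,.097,(.146,.176),(.582,-.019,r(-10)),(250,145,340,226),inner=(.130,.160))[0]
t=r(c[2]);R=np.array([[np.cos(t),-np.sin(t)],[np.sin(t),np.cos(t)]])
for n in("top","side"):
    Q=cloud(n,np.load(n+"0.npy")).reshape(-1,3);Q=Q[~np.isnan(Q[:,0])];q=(Q[:,:2]-c[:2]/1e3)@R*1e3;z=Q[:,2]*1e3
    for nm,m in(("fin",(q[:,1]>5)&(q[:,1]<40)&(z>115)&(z<150)),("tab",(q[:,1]<-10)&(q[:,1]>-40)&(z>110)&(z<150)),("plate",(abs(q[:,1])<40)&(z>98)&(z<108))):
        m&=(q[:,0]<-60)&(q[:,0]>-200)
        if m.sum()>5:print(n,nm,m.sum(),np.round(np.percentile(q[m],[2,50,98],axis=0),1).tolist(),np.round(np.percentile(z[m],[2,50,98]),1))
    m=(abs(q[:,0])<80)&(abs(q[:,1])<90)&(z>80)&(z<95);print(n,"rim",np.round(np.percentile(q[m],[1,99],axis=0),1).tolist(),np.median(z[m]))
E
```

```text
chamber (array([590.1 , -20.26, -10.26]), np.float64(159.535))
rackfin (array([ 450.62, -347.7 ,  -22.89]), np.float64(7.525))
rack (array([ 450.86, -347.13,  -23.  ]), np.float64(11.179))
lid (array([470.53, 329.68,  -3.98]), np.float64(12.04))
lidrail (array([470.59, 327.48,  -3.68]), np.float64(5.209))
top fin 62 [[-175.1, 17.5], [-153.1, 21.1], [-133.2, 25.1]] [123.6 142.2 145.1]
top tab 58 [[-173.5, -25.2], [-154.8, -20.8], [-136.2, -16.6]] [122.6 137.8 141.4]
top plate 549 [[-178.3, -26.8], [-134.2, 0.0], [-87.8, 26.9]] [ 99.  102.1 105.9]
top rim [[-79.4, -87.5], [73.4, 87.7]] 87.87015759467343
side fin 178 [[-177.5, 23.1], [-157.7, 28.5], [-132.4, 31.5]] [115.3 132.9 145.3]
side tab 164 [[-176.3, -20.9], [-158.3, -13.3], [-136.6, -11.0]] [111.3 128.9 141.6]
side plate 300 [[-181.0, -19.5], [-158.1, 9.5], [-87.4, 33.2]] [ 98.3 103.4 107.2]
side rim [[-78.0, -83.6], [73.2, 89.3]] 88.50603677249535
```

Run:
```python
from fit import *
P=cloud("top",np.load("top0.npy"));r=np.radians
for e in(.004,.006,.008):
    print(e)
    c=fitrect("top",P,.088,.088-e,.088+e,(.146,.176),(.585,-.019,r(-10)),(250,145,340,226),inner=(.130,.160));print("chamber",c)
    print("rackfin",fitrect("top",P,.072,.072-e,.09,(.012,.1),(.451,-.35,r(-23)),(380,210,450,265)))
    print("lid",fitrect("top",P,.012,.012-e,.09,(.15,.18),(.471,.33,r(-2)),(125,195,215,275)))
    print("lidrail",fitrect("top",P,.05,.05-e,.09,(.014,.09),(.471,.33,r(-2)),(135,210,205,265)))
    print("lockfin",fitrect("top",P,.142,.142-e,.16,(.044,.006),(.44,.03,r(-10)),(262,215,310,270)))
    print("strip?",fitrect("top",P,.138,.138-e,.138+e,(.040,.006),(.43,-.02,r(-10)),(286,215,310,270)))
S=cloud("side",np.load("side0.npy"))
for nm,c,R,lo,hi in(("rackfin",(451,-348),80,68,80),("lidplate",(471,329),130,6,18),("lidrail",(471,329),70,45,56)):
    for n,C in(("top",P),("side",S)):
        q=C.reshape(-1,3)*1e3;m=(np.hypot(q[:,0]-c[0],q[:,1]-c[1])<R)&(q[:,2]>lo)&(q[:,2]<hi);print(nm,n,m.sum(),rect(q[m]/1e3),np.round(q[m].mean(0),1))
```

```text
0.004
chamber (array([590.45, -20.17, -10.28]), np.float64(141.152))
rackfin (array([ 450.83, -349.39,  -23.27]), np.float64(5.194))
lid (array([470.52, 329.72,  -3.97]), np.float64(20.969))
lidrail (array([470.7 , 329.47,  -3.64]), np.float64(5.109))
lockfin (array([442.19,  28.35, -10.11]), np.float64(14.613))
strip? (array([434.06, -12.98, -10.55]), np.float64(8.12))
0.006
chamber (array([590.41, -20.26, -10.41]), np.float64(138.324))
rackfin (array([ 450.87, -349.19,  -23.24]), np.float64(5.39))
lid (array([470.53, 329.71,  -4.01]), np.float64(9.721))
lidrail (array([470.65, 329.47,  -3.75]), np.float64(4.229))
lockfin (array([442.24,  28.29,  -9.66]), np.float64(23.082))
strip? (array([434.02, -13.21, -10.15]), np.float64(8.964))
0.008
chamber (array([590.47, -20.27, -10.33]), np.float64(150.307))
rackfin (array([ 450.91, -348.85,  -23.25]), np.float64(5.55))
lid (array([470.53, 329.65,  -3.97]), np.float64(20.942))
lidrail (array([470.64, 329.23,  -3.75]), np.float64(4.346))
lockfin (array([442.31,  28.23, -10.07]), np.float64(24.394))
strip? (array([434.01, -13.28, -10.21]), np.float64(9.284))
rackfin top 183 (array([ 450.8, -349.7]), array([100.4,  12.3]), 66.6) [ 450.7 -349.6   72.6]
rackfin side 127 (array([ 451.2, -344. ]), array([104.6,  17.3]), 68.1) [ 451.1 -342.6   72.8]
lidplate top 3233 (array([481.3, 313.3]), array([216. , 195.6]), 87.7) [470.1 329.2  11.8]
lidplate side 4422 (array([469.9, 326.1]), array([198.6, 154.4]), 86.4) [463.1 342.7  13.3]
lidrail top 166 (array([470.8, 329.5]), array([88.6, 13.6]), 88.8) [470.7 329.9  49.5]
lidrail side 292 (array([469.9, 334.8]), array([90.1, 16.1]), 86.6) [468.7 337.1  50.3]
```

Emit:
apply_moves(series=[[[60,100,0],0.25,85],[[165,261.5,0],0.726,85],[[165,261.5,0],0.726,50],[[165,261.5,-100],0.726,50],[[165,261.5,-100],0.726,50],[[165,261.5,-100],0.726,50],[[165,261.5,-100],0.726,50],[[165,261.5,-100],0.726,50],[[165,261.5,-100],0.726,50]], grip_force=40)

```text
time: 1.23
tool_pos: [0.4515, -0.3516, 0.1327]
eef_rot: [[0.397, 0.918, 0.002], [0.918, -0.397, -0.002], [-0.001, 0.002, -1.0]]
ft_force: [-0.3, -0.2, 0.6]
grip_width: 0.05
```

Run:
```python
from h import *
s=bot.observe();print(s["time"],s["tool_pos"]*1e3,s["eef_rot"][:,1],s["joints"],s["ft_force"],s["grip_width"])
a=[]
for n in("top","side"):
    im,d=bot.snapshot(n);np.save(n+"1.npy",d);u,v=proj(n,[[.451,-.349,.06]])[0].astype(int);print(n,u,v)
    u=max(70,min(490,u));v=max(70,min(350,v))
    a.append(cv2.resize(im[v-70:v+70,u-70:u+70],(395,395),interpolation=cv2.INTER_CUBIC))
cv2.imwrite("pics/g1.png",np.hstack(a))
```

```text
1.225 [ 451.47600327 -351.55113374  132.73197265] [ 0.91780582 -0.39702217  0.00242377] [-4.03903545e+01  8.67498957e+00  1.10532399e+02 -1.99106987e-02
  6.06420929e+01 -1.69883184e+01] [-0.32543246 -0.18282563  0.58737137] 0.05004833716783903
top 418 238
side 374 182
```

View pics/g1.png

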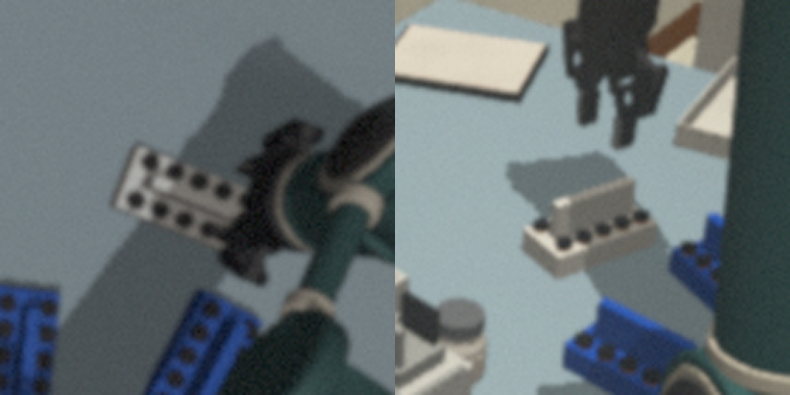

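The gripper hovers above the white rack, with the fin between the open fingers in the jaw direction. I check the camera bias against the fingertips.

Run:
```python
from h import *
s=bot.observe();print(s["tool_pos"]*1e3)
S=cloud("side",np.load("side1.npy"));q=S.reshape(-1,3)*1e3
th=np.radians(66.7);tx=np.array([np.cos(th),np.sin(th)]);ty=np.array([np.sin(th),-np.cos(th)])
m=(np.hypot(q[:,0]-451,q[:,1]+350)<90)&(q[:,2]>125)&(q[:,2]<158)
w=q[m];d=(w[:,:2]-s["tool_pos"][:2]*1e3)
a=d@tx;b=d@ty
for nm,k in(("+",b>0),("-",b<0)):
    print(nm,k.sum(),"along x",np.round(np.percentile(a[k],[3,50,97]),1),"jaw",np.round(np.percentile(b[k],[3,50,97]),1),"z",np.round(np.percentile(w[k,2],[1,50]),1))
T=cloud("top",np.load("top1.npy"));q=T.reshape(-1,3)*1e3
m=(np.hypot(q[:,0]-451,q[:,1]+350)<75)&(q[:,2]>66)&(q[:,2]<80);print("fin visible",rect(q[m]/1e3))
```

```text
[ 451.29605399 -351.33380998  132.50475019]
+ 44 along x [-9.8  3.3 11.8] jaw [23.2 25.9 35.5] z [137.9 147.7]
- 41 along x [-6.4  6.6 12.8] jaw [-40.  -34.3 -27.1] z [138.4 150.4]
fin visible (array([ 453.9, -342.6]), array([84.1, 12.3]), 67.4)
```

Emit:
apply_moves(series=[[[0,0,-40],0,50],[[0,0,-75],0,50],[[0,0,-91],0,50],[[0,0,-91],0,50],[[0,0,-91],0,50],[[0,0,-91],0,5],[[0,0,-91],0,5],[[0,0,-91],0,5],[[0,0,-91],0,5],[[0,0,-91],0,5],[[0,0,-91],0,5]], grip_force=40)

```text
time: 2.7
tool_pos: [0.4517, -0.3503, 0.0413]
eef_rot: [[0.396, 0.918, 0.001], [0.918, -0.396, -0.001], [-0.0, 0.001, -1.0]]
ft_force: [-1.3, 0.8, 6.1]
grip_width: 0.0113
```

Emit:
apply_moves(series=[[[0,0,30],0,5],[[0,0,75],0,5],[[0,0,120],0,5],[[0,0,150],0,5],[[20,45,150],0.03,5],[[40,95,150],0.07,5],[[60,145,150],0.1,5],[[82,195,150],0.14,5],[[103,245,150],0.18,5],[[124,295,150],0.21,5],[[139,330,150],0.228,5],[[139,330,150],0.228,5],[[139,330,150],0.228,5],[[139,330,150],0.228,5],[[139,330,150],0.228,5],[[139,330,150],0.228,5]])

```text
time: 4.7
tool_pos: [0.59, -0.0205, 0.1904]
eef_rot: [[0.179, 0.984, 0.0], [0.984, -0.179, -0.0], [-0.0, 0.0, -1.0]]
ft_force: [0.9, -0.0, -4.1]
grip_width: 0.0116
```

```bash
cat > look.py <<'E'
from h import *
import sys
def look(tag,pt,r=70):
    s=bot.observe();print(s["time"],np.round(s["tool_pos"]*1e3,1),"yaw",round(float(np.degrees(np.arctan2(s["eef_rot"][1,0],s["eef_rot"][0,0]))),2),np.round(s["ft_force"],1),round(s["grip_width"]*1e3,1))
    a=[]
    for n in("top","side"):
        im,d=bot.snapshot(n);np.save(n+tag+".npy",d);cv2.imwrite(f"pics/{n}_{tag}.png",im);u,v=proj(n,[pt])[0].astype(int)
        u=max(r,min(560-r,u));v=max(r,min(420-r,v))
        a.append(cv2.resize(im[v-r:v+r,u-r:u+r],(395,395),interpolation=cv2.INTER_CUBIC))
    cv2.imwrite(f"pics/{tag}.png",np.hstack(a))
E
python3 -c "
from look import *
look('c1',[.59,-.02,.12])"
```

```text
4.7 [590.  -20.5 190.4] yaw 79.68 [ 0.9 -0.  -4.1] 11.6
```

View pics/c1.png

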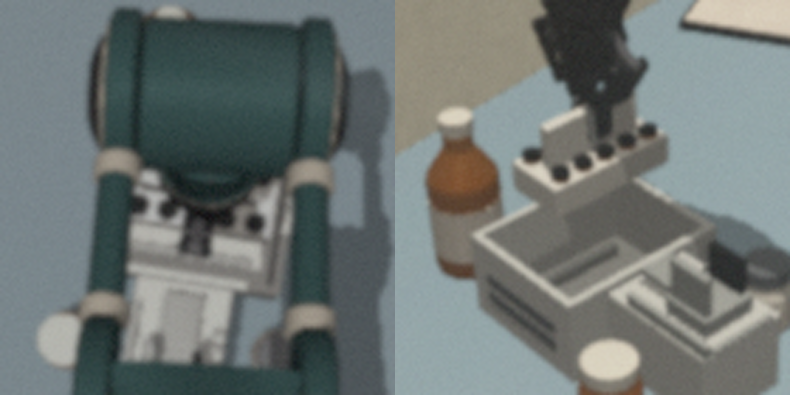

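Emit:
apply_moves(series=[[[1,0,-40],0,5],[[1,0,-80],0,5],[[1,0,-105],0,5],[[1,0,-122],0,5],[[1,0,-130],0,5],[[1,0,-134],0,5],[[1,0,-136],0,5],[[1,0,-136],0,5],[[1,0,-136],0,5]])

```text
time: 5.92
tool_pos: [0.5917, -0.0198, 0.055]
eef_rot: [[0.178, 0.984, 0.001], [0.984, -0.178, -0.0], [0.0, 0.001, -1.0]]
ft_force: [0.3, 0.4, -3.5]
grip_width: 0.0112
```

```bash
python3 -c "
from look import *
look('c2',[.59,-.02,.08])"
```

```text
5.925 [591.7 -19.8  55. ] yaw 79.75 [ 0.3  0.4 -3.5] 11.2
```

View pics/c2.png

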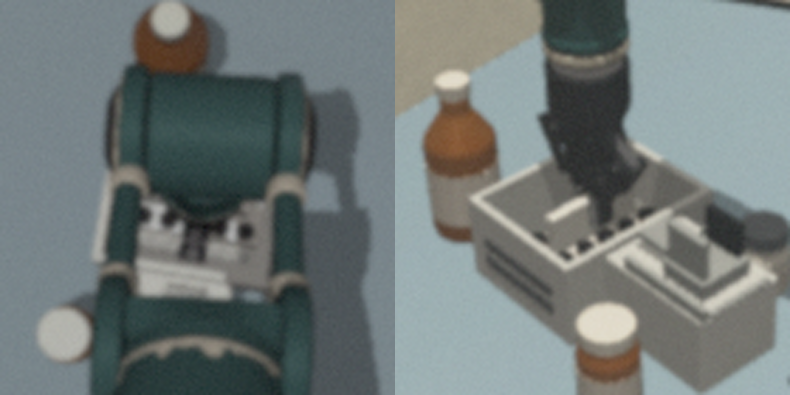

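Emit:
apply_moves(series=[[[0,0,-2],0,5],[[0,0,-3.5],0,5],[[0,0,-5],0,5],[[0,0,-6],0,5],[[0,0,-6],0,5],[[0,0,-6],0,5]])

```text
time: 6.78
tool_pos: [0.5913, -0.0202, 0.0494]
eef_rot: [[0.178, 0.984, 0.0], [0.984, -0.178, -0.0], [-0.0, 0.0, -1.0]]
ft_force: [-3.8, -2.3, 5.8]
grip_width: 0.0115
```

Emit:
apply_moves(series=[[[0,0,-6],0,14],[[0,0,-6],0,20],[[0,0,-6],0,34],[[0,0,-6],0,34],[[0,0,-6],0,34],[[0,0,20],0,34],[[0,0,60],0,34],[[0,0,110],0,34],[[0,0,170],0,34],[[0,60,190],0,34],[[-10,120,190],0,34],[[-20,180,190],0,34],[[-30,200,190],0,34],[[-30,200,190],0,34],[[-30,200,190],0,34]])

```text
time: 8.65
tool_pos: [0.5615, 0.1792, 0.2381]
eef_rot: [[0.179, 0.984, 0.0], [0.984, -0.179, -0.001], [-0.001, 0.001, -1.0]]
ft_force: [0.5, 0.7, -0.1]
grip_width: 0.0342
```

```bash
python3 -c "
from look import *
look('c3',[.59,-.02,.06])
P=cloud('top',np.load('topc3.npy'));q=P.reshape(-1,3)*1e3
t=np.radians(-10.3);R=np.array([[np.cos(t),-np.sin(t)],[np.sin(t),np.cos(t)]])
e=(q[:,:2]-[590.4,-20.2])@R
for lo,hi in((70,90),(33,48),(5,12),(84,92)):
    m=(abs(e[:,0])<64)&(abs(e[:,1])<79)&(q[:,2]>lo)&(q[:,2]<hi)
    print(lo,m.sum(),np.round(np.percentile(e[m],[1,50,99],axis=0),1).tolist() if m.sum() else '',np.median(q[m,2]))
"
```

```text
8.65 [561.5 179.2 238.1] yaw 79.72 [ 0.5  0.7 -0.1] 34.2
70 181 [[-6.3, -48.9], [-0.5, 0.1], [6.1, 48.3]] 80.10637737383752
33 810 [[-31.8, -63.9], [-6.3, 0.2], [31.4, 63.1]] 39.97963054412779
5 921 [[-59.0, -78.1], [-2.5, 1.1], [63.4, 78.3]] 8.230663595240495
84 4 [[-5.2, -36.8], [2.0, -18.4], [5.1, 42.2]] 84.83001961531522
```

View pics/c3.png

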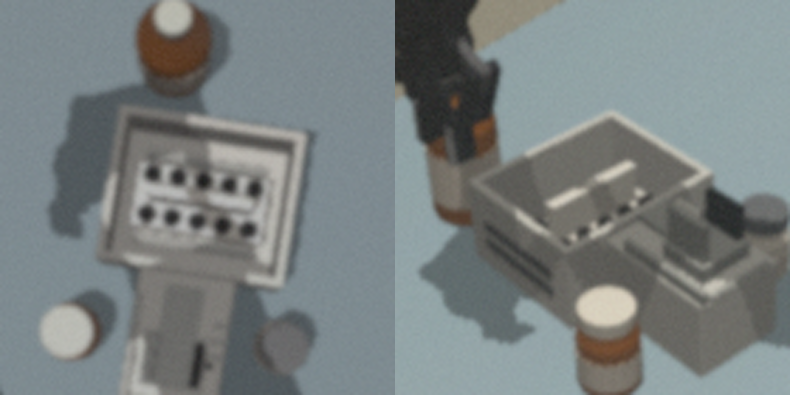

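Rack seated. In the chamber frame the fin is centred within 1 mm, with its top at 80 mm. Now the lid.

Emit:
apply_moves(series=[[[-30,50,0],0.04,50],[[-60,100,0],0.08,50],[[-90,150,-20],0.112,50],[[-90,150,-80],0.112,50],[[-90,150,-130],0.112,50],[[-90,150,-160],0.112,50],[[-90,150,-160],0.112,50],[[-90,150,-160],0.112,50],[[-90,150,-160],0.112,50]])

```text
time: 9.88
tool_pos: [0.4731, 0.3308, 0.0807]
eef_rot: [[0.068, 0.998, 0.004], [0.998, -0.068, 0.002], [0.002, 0.003, -1.0]]
ft_force: [-1.0, 0.1, 0.7]
grip_width: 0.0503
```

```bash
python3 -c "
from look import *
look('d1',[.47,.33,.03])"
```

```text
9.875 [473.1 330.8  80.7] yaw 86.12 [-1.   0.1  0.7] 50.3
```

View pics/d1.png

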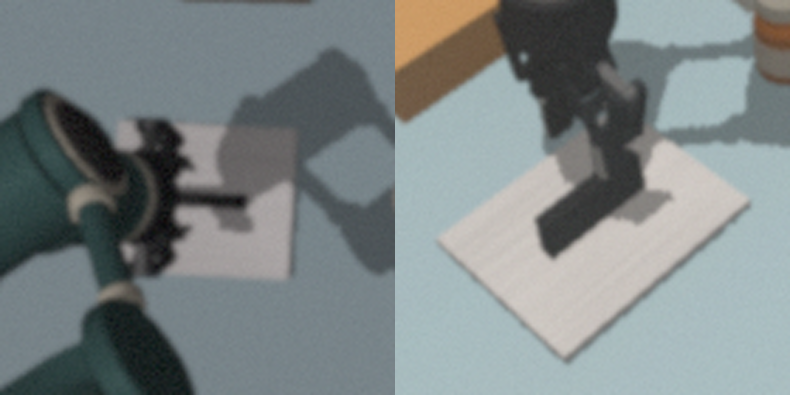

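The fingers straddle the rail, so I descend and grip.

Emit:
apply_moves(series=[[[0,0,-25],0,50],[[0,0,-45],0,50],[[0,0,-57],0,50],[[0,0,-60],0,50],[[0,0,-60],0,50],[[0,0,-60],0,50],[[0,0,-60],0,8],[[0,0,-60],0,8],[[0,0,-60],0,8],[[0,0,-60],0,8],[[0,0,-60],0,8],[[0,0,-60],0,8]], grip_force=70)

```text
time: 11.48
tool_pos: [0.4717, 0.3305, 0.0189]
eef_rot: [[0.067, 0.998, 0.001], [0.998, -0.067, 0.001], [0.001, 0.001, -1.0]]
ft_force: [0.0, -0.6, 5.7]
grip_width: 0.0129
```

Emit:
apply_moves(series=[[[0,0,20],0,8],[[0,0,65],0,8],[[0,0,115],0,8],[[0,0,155],0,8],[[15,-30,170],-0.01,8],[[30,-75,170],-0.02,8],[[50,-125,170],-0.04,8],[[70,-180,170],-0.06,8],[[90,-230,170],-0.08,8],[[105,-280,170],-0.09,8],[[115,-325,170],-0.112,8],[[119.5,-349.5,170],-0.112,8],[[119.5,-349.5,170],-0.112,8],[[119.5,-349.5,170],-0.112,8],[[119.5,-349.5,170],-0.112,8],[[119.5,-349.5,170],-0.112,8],[[119.5,-349.5,170],-0.112,8]])

```text
time: 13.6
tool_pos: [0.5906, -0.0187, 0.1883]
eef_rot: [[0.177, 0.984, -0.0], [0.984, -0.177, 0.0], [0.0, -0.0, -1.0]]
ft_force: [0.5, -0.7, -2.1]
grip_width: 0.0133
```

```bash
python3 -c "
from look import *
look('e1',[.59,-.02,.15])"
```

```text
13.6 [590.6 -18.7 188.3] yaw 79.8 [ 0.5 -0.7 -2.1] 13.3
```

View pics/e1.png

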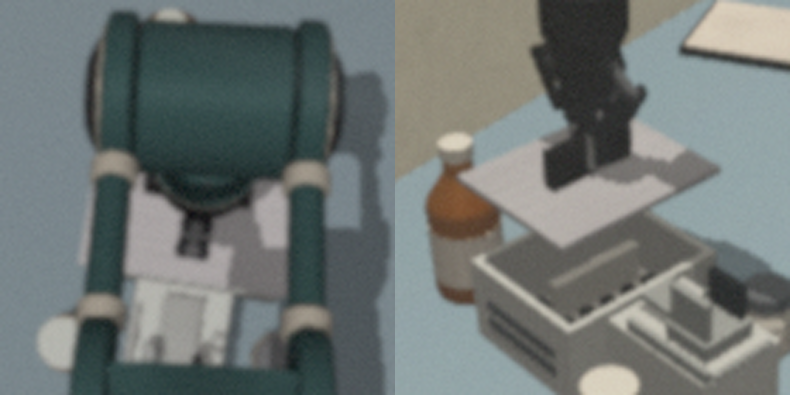

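Emit:
apply_moves(series=[[[0.7,-0.5,-25],-0.001,8],[[0.7,-0.5,-50],-0.001,8],[[0.7,-0.5,-65],-0.001,8],[[0.7,-0.5,-75],-0.001,8],[[0.7,-0.5,-79],-0.001,8],[[0.7,-0.5,-79],-0.001,8],[[0.7,-0.5,-79],-0.001,8],[[0.7,-0.5,-79],-0.001,8]])

```text
time: 14.7
tool_pos: [0.5919, -0.0199, 0.11]
eef_rot: [[0.179, 0.984, 0.001], [0.984, -0.179, -0.0], [0.0, 0.001, -1.0]]
ft_force: [-0.5, 0.1, -3.0]
grip_width: 0.0132
```

```bash
python3 -c "
from look import *
look('e2',[.58,-.02,.1],60)"
```

```text
14.7 [591.9 -19.9 110. ] yaw 79.68 [-0.5  0.1 -3. ] 13.2
```

View pics/e2.png

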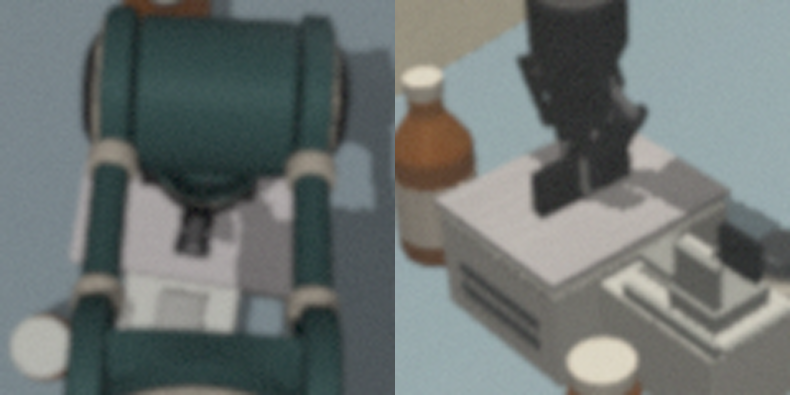

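The lid is just above the rim and aligned all round. I lower it slowly to contact.

Emit:
apply_moves(series=[[[0,0,-2],0,8],[[0,0,-4],0,8],[[0,0,-6],0,8],[[0,0,-8],0,8],[[0,0,-9],0,8],[[0,0,-9],0,8],[[0,0,-9],0,8]])

```text
time: 15.68
tool_pos: [0.5914, -0.0198, 0.1009]
eef_rot: [[0.179, 0.984, 0.0], [0.984, -0.179, -0.0], [0.0, 0.0, -1.0]]
ft_force: [-3.8, 0.4, 4.2]
grip_width: 0.0128
```

Emit:
apply_moves(series=[[[0,0,0],0,16],[[0,0,0],0,24],[[0,0,0],0,40],[[0,0,0],0,40],[[0,0,0],0,40],[[0,0,25],0,40],[[0,0,75],0,60],[[0,0,125],0.18,85],[[-40,60,150],0.36,85],[[-80,120,150],0.54,85],[[-100,180,150],0.72,85],[[-100,230,150],0.9,85],[[-100,230,150],1.08,85],[[-100,230,150],1.26,85],[[-100,230,150],1.44,85],[[-100,230,150],1.571,85],[[-100,230,150],1.571,85],[[-100,230,150],1.571,85],[[-100,230,150],1.571,85]])

```text
time: 18.05
tool_pos: [0.4914, 0.2101, 0.2503]
eef_rot: [[-0.984, 0.18, 0.0], [0.18, 0.984, -0.0], [-0.0, -0.0, -1.0]]
ft_force: [0.7, -1.7, -0.4]
grip_width: 0.0854
```

```bash
python3 -c "
from look import *
look('f1',[.55,-.01,.1],75)
from fit import *
r=np.radians
P=cloud('top',np.load('topf1.npy'))
print('lid',fitrect('top',P,.094,.085,.098,(.15,.18),(.59,-.02,r(-10)),(245,140,340,213)))
print('lid rail',fitrect('top',P,.132,.124,.15,(.014,.09),(.59,-.02,r(-10)),(255,150,335,213)))
print('lockfin',fitrect('top',P,.142,.136,.16,(.044,.006),(.442,.028,r(-10)),(262,218,288,270)))
print('tab',fitrect('top',P,.138,.132,.15,(.04,.006),(.434,-.013,r(-10)),(289,218,310,270)))
q=P.reshape(-1,3)*1e3
t=r(-10.3);R=np.array([[np.cos(t),-np.sin(t)],[np.sin(t),np.cos(t)]]);e=(q[:,:2]-[590.4,-20.2])@R
for sx,sy in((1,1),(1,-1),(-1,1),(-1,-1)):
    m=(e[:,0]*sx>15)&(e[:,0]*sx<70)&(e[:,1]*sy>15)&(e[:,1]*sy<84);print(sx,sy,np.nanmedian(q[m,2]))
"
```

```text
18.05 [491.4 210.1 250.3] yaw 169.62 [ 0.7 -1.7 -0.4] 85.4
lid (array([590.63, -19.86, -10.34]), np.float64(60.842))
lid rail (array([590.19, -19.7 , -10.29]), np.float64(3.794))
lockfin (array([442.24,  28.3 ,  -9.66]), np.float64(8.828))
tab (array([434.02, -13.2 , -10.24]), np.float64(10.331))
1 1 94.166723298453
1 -1 94.29587116500005
-1 1 93.94854031099409
-1 -1 94.27941682941577
```

View pics/f1.png

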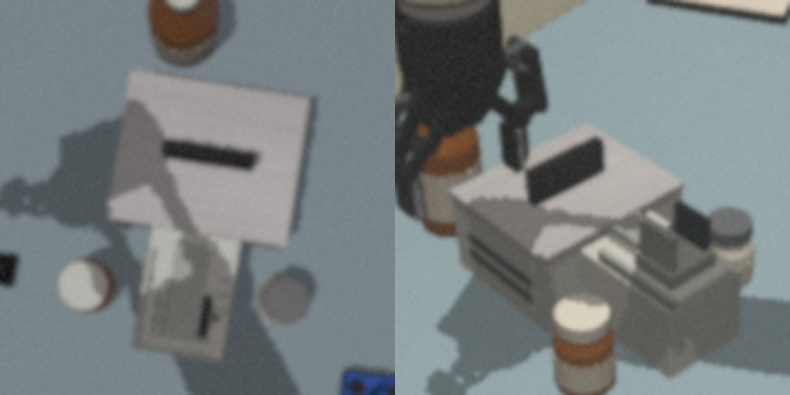

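The lid is flush: its corners read 94.0–94.3 mm and the centre is within 0.5 mm of the chamber. Now I go over the lock.

Emit:
apply_moves(series=[[[-15,-50,0],0,85],[[-30,-110,0],0,85],[[-45,-160,0],0,85],[[-52.5,-201,0],0,85],[[-52.5,-201,-40],0,85],[[-52.5,-201,-75],0,85],[[-52.5,-201,-75],0,85],[[-52.5,-201,-75],0,85],[[-52.5,-201,-75],0,85]])

```text
time: 19.27
tool_pos: [0.4404, 0.0093, 0.1773]
eef_rot: [[-0.984, 0.179, 0.003], [0.179, 0.984, -0.0], [-0.003, 0.001, -1.0]]
ft_force: [-0.5, -0.3, 0.5]
grip_width: 0.085
```

```bash
python3 -c "
from look import *
look('g2',[.45,.01,.13],60)"
```

```text
19.275 [440.4   9.3 177.3] yaw 169.72 [-0.5 -0.3  0.5] 85.0
```

View pics/g2.png

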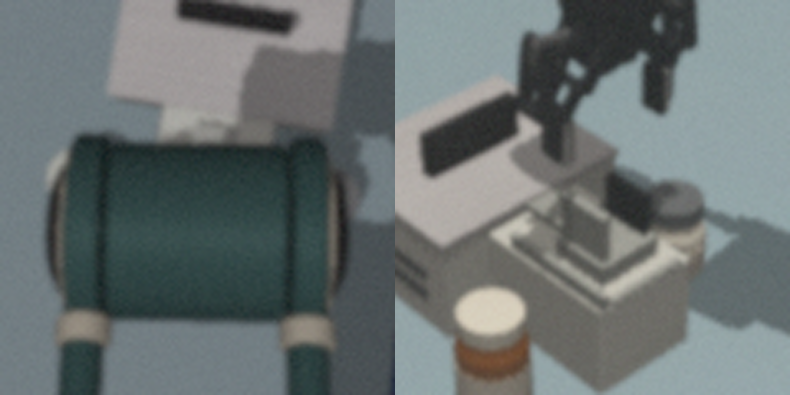

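Emit:
apply_moves(series=[[[-1,0,-25],0,85],[[-1,0,-50],0,85],[[-1,0,-70],0,85],[[-1,0,-70],0,85],[[-1,0,-70],0,85],[[-1,0,-70],0,60],[[-1,0,-70],0,60],[[-1,0,-70],0,60]], grip_force=30)

```text
time: 20.38
tool_pos: [0.4382, 0.0092, 0.1057]
eef_rot: [[-0.984, 0.179, 0.001], [0.179, 0.984, -0.0], [-0.001, 0.0, -1.0]]
ft_force: [0.5, -0.4, 0.3]
grip_width: 0.0601
```

```bash
python3 -c "
from look import *
look('g3',[.45,.01,.13],50)"
```

```text
20.375 [438.2   9.2 105.7] yaw 169.7 [ 0.5 -0.4  0.3] 60.1
```

View pics/g3.png

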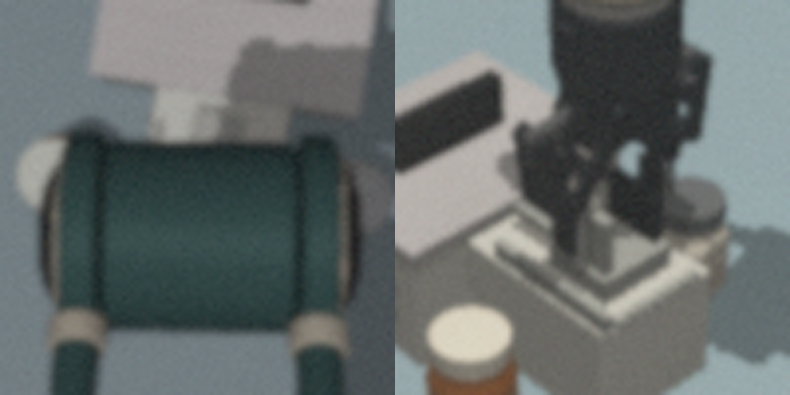

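The fingers straddle the fin and tab cleanly at 60 mm opening. Now I squeeze.

Emit:
apply_moves(series=[[[0,0,0],0,48],[[0,0,0],0,43],[[0,0,0],0,40],[[0,0,0],0,38],[[0,0,0],0,38],[[0,0,0],0,38]], grip_force=30)

```text
time: 21.22
tool_pos: [0.4404, 0.0146, 0.1072]
eef_rot: [[-0.983, 0.181, 0.005], [0.181, 0.983, 0.01], [-0.003, 0.011, -1.0]]
ft_force: [3.4, 24.0, 6.9]
grip_width: 0.0423
```

Emit:
apply_moves(series=[[[0.5,2.5,0],0,38],[[1,5,0],0,38],[[1,5,0],0,38],[[1,5,0],0,38]])

```text
time: 21.72
tool_pos: [0.4405, 0.0149, 0.1074]
eef_rot: [[-0.984, 0.179, 0.003], [0.179, 0.984, 0.001], [-0.003, 0.002, -1.0]]
ft_force: [-2.1, 3.7, 10.8]
grip_width: 0.0422
```

Emit:
apply_moves(series=[[[0,0,2],0,38],[[3.9,-0.7,2],0,38],[[9.8,-1.8,2],0,38],[[15.7,-2.9,2],0,38],[[21.6,-3.9,2],0,38],[[27.5,-5,2],0,38],[[33.5,-6.1,2],0,38],[[39.4,-7.2,2],0,38],[[43.3,-7.9,2],0,38],[[43.3,-7.9,2],0,38],[[43.3,-7.9,2],0,38]])

```text
time: 23.1
tool_pos: [0.4825, 0.0073, 0.1074]
eef_rot: [[-0.984, 0.179, 0.0], [0.179, 0.984, 0.002], [-0.0, 0.002, -1.0]]
ft_force: [1.2, 4.8, 1.5]
grip_width: 0.0418
```

Emit:
apply_moves(series=[[[2,-0.4,0],0,38],[[4,-0.7,0],0,38],[[6,-1.1,0],0,38],[[7.5,-1.4,0],0,38],[[9,-1.6,0],0,38],[[9,-1.6,0],0,38],[[9,-1.6,0],0,38]])

```text
time: 23.98
tool_pos: [0.4866, 0.0065, 0.1074]
eef_rot: [[-0.984, 0.179, -0.01], [0.179, 0.984, 0.003], [0.01, 0.001, -1.0]]
ft_force: [-14.7, 7.6, 15.5]
grip_width: 0.0418
```

Emit:
apply_moves(series=[[[-2,0.4,0],0,38],[[-2,0.4,0],0,46],[[-2,0.4,0],0,54],[[-2,0.4,0],0,66],[[-2,0.4,0],0,66],[[-2,0.4,0],0,66],[[-2,0.4,20],0,66],[[-2,0.4,60],0,66],[[-2,0.4,110],0,66],[[-30,50,130],0,66],[[-30,110,130],0,66],[[-30,170,130],0,66],[[-30,220,130],0,66],[[-30,220,130],0,66],[[-30,220,130],0,66]])

```text
time: 25.85
tool_pos: [0.461, 0.2244, 0.2371]
eef_rot: [[-0.984, 0.178, -0.0], [0.178, 0.984, -0.001], [0.0, -0.001, -1.0]]
ft_force: [-0.0, -0.9, -0.5]
grip_width: 0.0659
```

```bash
python3 -c "
from look import *
look('h1',[.53,-.01,.1],65)
from fit import *
r=np.radians
P=cloud('top',np.load('toph1.npy'))
print('lid rail',fitrect('top',P,.132,.124,.15,(.014,.09),(.59,-.02,r(-10)),(255,150,335,202)))
f=fitrect('top',P,.142,.136,.16,(.044,.006),(.491,.019,r(-10)),(262,203,290,262));print('lockfin',f)
g=fitrect('top',P,.138,.132,.15,(.04,.006),(.483,-.022,r(-10)),(291,203,315,262));print('tab',g)
t=r(-10.3);R=np.array([[np.cos(t),-np.sin(t)],[np.sin(t),np.cos(t)]])
print('fin move',(f[0][:2]-[442.24,28.3])@R,'tab move',(g[0][:2]-[434.02,-13.2])@R)
q=P.reshape(-1,3)*1e3;e=(q[:,:2]-[590.4,-20.2])@R
for sx,sy in((1,1),(1,-1),(-1,1),(-1,-1)):
    m=(e[:,0]*sx>15)&(e[:,0]*sx<70)&(e[:,1]*sy>35)&(e[:,1]*sy<84);print(sx,sy,np.nanmedian(q[m,2]))
"
```

```text
25.85 [461.  224.4 237.1] yaw 169.75 [-0.  -0.9 -0.5] 65.9
lid rail (array([590.09, -19.7 , -10.33]), np.float64(4.902))
lockfin (array([489.27,  19.78, -10.07]), np.float64(8.143))
tab (array([480.88, -21.71,  -9.75]), np.float64(8.745))
fin move [4.77955082e+01 2.63676537e-02] tab move [4.76264597e+01 5.81012754e-03]
1 1 94.11633441371703
1 -1 94.44864693017485
-1 1 93.95435415912013
-1 -1 94.56327701416845
```

View pics/h1.png

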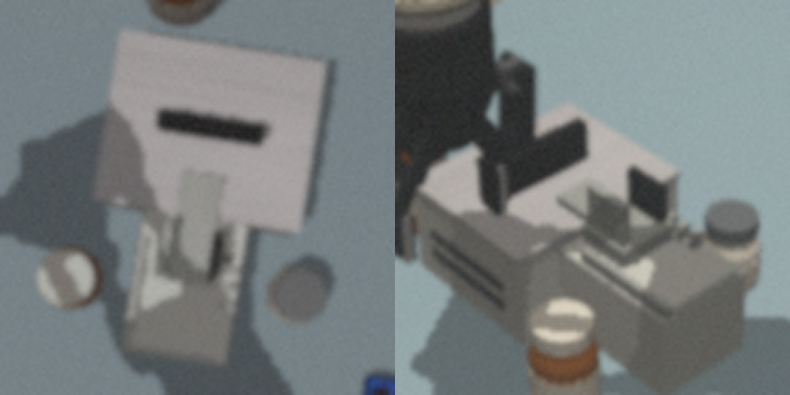

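The tongue lies over the lid's edge. The slide moved 47.7 mm, and the tab is back to its starting sideways position (0.0 mm change), so it has sprung out. A last check on the bystanders, then I hand in.

Run:
```python
from h import *
P=cloud("top",np.load("toph1.npy"))
for nm,lo,hi,(a,b,c,d) in(("jarL",.06,.12,(230,220,262,255)),("jarR",.055,.12,(312,225,337,255)),("bottle",.1,.2,(260,110,310,155)),("carton",.04,.08,(150,120,212,170))):
    m=np.zeros(P.shape[:2],bool);m[b:d,a:c]=1;m&=(P[...,2]>lo)&(P[...,2]<hi)
    for st,Q in comps(P,m): print(nm,rect(Q))
print(bot.close_job())
```

```text
jarL (array([466.7, 106.9]), array([48.2, 48.6]), 70.3)
jarR (array([447.8, -96.7]), array([42.8, 42.4]), 88.8)
bottle (array([736. ,   2.3]), array([69.4, 68.3]), 40.4)
carton (array([719.8, 285.2]), array([131.4, 101.9]), 88.6)
the job is handed in; nothing more can be done
None
```

The rack is seated in the chamber, the lid is on, and the lock is home with its tab out. I handed the job in at about 26 s of the 72 s allowed; no verdict is reported.

What the last checks showed:
- **Rack:** its fin was centred within about 1 mm of the seat and its top stood at 80 mm, as expected when flat on the floor. I could not see it again once the lid was on.
- **Lid:** it was within about 0.5 mm of the chamber centre. Its plate measured 94.0–94.6 mm high at all four corners, against a nominal 94 mm.
- **Lock:** the slide moved 47.7 mm and met its end stop with about 15 N. The tab was back in its starting sideways position, so it had sprung out.
- **Bystanders:** the jars, bottle and carton all measured within about 2.5 mm of where they started, which is within measuring error.

**Camera disagreement:** the top and side cameras differed by about 5 mm in y. When I squeezed the lock, the arm was pushed about 5 mm in +y with 24 N, which agreed with the side camera. I re-centred the arm on the lock before sliding it. The rack and lid were placed relative to the chamber within the same top view, so this offset cancels for them.

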